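# Fit and hold the detector hood on a can-end pinhole tester

## Robot

A 7-joint arm with a two-finger parallel gripper is mounted at the origin on the work surface. World frame = base frame: x ahead of the robot, y to its left, z up, the work surface at z = 0. Lengths are in m, angles in degrees, forces in N, time in s.
With the tool pointing down it reaches from about 0.35 to 0.9 m from the base axis. Payload 19.9 kg.
Tool frame: the origin (TCP) lies midway between the tips of the shut fingers; the grasp point (between the pads) lies 19 mm behind it; z points along the fingers, x is the direction in which the jaws open and shut, and the axes are right-handed (so a half turn about z gives the same grasp; the last joint's range is limited). The gripper opens to 85 mm and grips with 20 to 120 N. Pads are 22 mm wide; open, the fingers measure 114 mm over their backs; the gripper's body (76 mm by 85 mm) begins 54 mm behind the grasp point. The pads swing forward as they close: fully open they stand 13 mm farther back than shut.
Start: joints at [-77.263, 23.915, -0.59, 92.452, 0.269, 63.638, -3.037], TCP at [0.163, 0.603, 0.231] pointing down, gripper open.
Joint ranges: [-161.28, 161.28], [-22.2, 115.67], [-73.04, 71.86], [3.21, 147.25], [-68.34, 248.33], [10.77, 114.83], [-161.83, 161.83]. Speed limits (degrees/s): [108.29, 108.29, 136.94, 136.94, 172.46, 172.46, 172.46].

## Interface

Orientations are given as a 3x3 rotation matrix whose columns are the frame's x, y, z axes.
In Python, from plant import env, eyes, job, nets gives the robot as it stands.
- The arm moves only by the tool carry_out, never from a script. Its argument "steps" is a list of rows, each a list of 7 numbers: the gripper's target within -1 to 1 (fully open at 1, half-way at 0, shut at -1), then the shift along the world's x, y, z in m, then the turn, a rotation vector about the world's x, y, z in rad. A call has 1 to 12 rows; each row is the pose to reach, as a shift and turn from the pose commanded when the call began; what a row does not reach only later rows make up. A row lasts 1/8 s, in which the tool goes at most 62.5 mm and 10.7 degrees, less where a joint would pass 70% of its speed; a pose out of reach is approached as far as the arm can. A call with a gripper value outside its range is refused whole. The fingers move at their own pace and stop on an object; "squeeze" is the grip in N (left out, the last holds). Time passes only in rows, so rows that repeat a pose let the fingers close. It gives the time, the measured TCP pose, the force and the opening at its end, in the units of the state.
- env.state(): the state, without advancing time (a new reading comes with each control period).
- eyes.camera(name): name is "side" or "top" or "wrist"; returns a dict with "frame" (384x512x3 uint8, red, green, blue), "fx", "fy", "cx", "cy" (pixels), "rvec" (rotation vector, rad) and "tvec" (3), from world to camera coordinates, as OpenCV has them. Camera axes: x right, y down, z forward; pixel columns grow to the right and rows downward; lengths in m; the calibration is good to about 2 mm. The wrist camera is an equidistant fisheye: a pixel r from the principal point sees the ray r / f radians off the axis. A picture is of the moment at which its call begins. There is no depth.
- job.finish_job(): hands the job in, once; it reports no verdict.
Trained networks look in a picture, given as the dict that the camera call returned (one of the last four; its "shot" number tells which), for a name from the list of things; names that differ only in an ending like _2 or _b are one class to them, and where a whole thing is asked for, a point or a joint stands for the part that bears it (a point fixed in the world has none). Each returns a list of dicts, best first, with "confidence" (0 to 1); they miss things now and then, are a little off and sometimes report something else, mostly with a low value. They report only what shows in the picture. A call takes as long as a camera call. They do not tell look-alikes from the thing itself.
- nets.look_for(name, picture): "centre" ([column, row] in pixels, amid what is visible of it).
- nets.cut_out(name, picture): "pixels" (384x512 bool, what is visible of it) and "centre" ([column, row] in pixels, amid what is visible of it).
- nets.tip_of(name, picture): "centre" ([column, row] in pixels: a listed point, or the origin of a listed thing).
The state is a dict: "clock": time; "joint_pos": joint angles; "qd": joint speeds; "tau": joint torques, N m; "tool_pos": TCP position; "ee_rot": TCP orientation; "force": force on the tool from outside, world axes, zero at the start; "ft_torque": the same for the moment, N m; "gripper_width": opening from 0.0 (shut) to 1.0 (fully open).
Only numpy, scipy, OpenCV 4.12 (cv2) and the standard library are available. Lean on these libraries where they do the work, as an engineer would, in place of code of your own. Each camera call takes 0.05 s, during which the arm holds its last target.

## Task

Fit the loose detector hood to the pinhole tester so that the can end in the nest can be read: take the hood by its grip, set its sole down on the tester about 2 cm short of the locating pin (the front of the sole then hides the pin), slide it on until the blind hole drops onto the pin, then press the hood straight down until the sprung nest is fully home and the sole lies flat on the deck, the hood lined up with the tester. Finish while holding it like that: do not let go or ease off, keep the grip and keep pressing. Leave the other things on the bench alone.

Things in the scene. Friction and masses are not known exactly. Their poses are not given: they have to be found in the camera images.
- hood_grip (a point): Centre of the grip of the loose detector hood (0.33 to 0.57 kg, starts upright on the bench). The grip is an upright grey block, 28 mm thick along the hood's y, 64 mm long along x; its top is 23 mm above this point, its foot 29 mm below on a dark drum of 80 mm diameter. The flat underside of the hood's sole is 75 mm below this point. Axes: x to the front (the lip), z up.
- hood_hole (a point): Mouth of the blind hole in the underside of the hood's sole, on the hood's centre line, 75 mm ahead (x) of the grip's centre and 75 mm below it. Round, 14 mm diameter, 14 mm deep, mouth chamfered 2 mm; not visible from above. Same axes as the grip.
- hood_opening (a point): Centre of the round 63 mm light opening in the underside of the sole, 75 mm straight below the grip's centre. The sole is a black plate, 150 mm (x) by 100 mm (y), 17 mm thick, from 50 mm behind to 100 mm ahead of this point; a thin bright lip, turned up to 14 mm, runs on from its front edge to 115 mm.
- tester_pin (a point): Top of the steel locating pin of the pinhole tester, 11 mm above its deck: 12 mm diameter for 7 mm, then a cone to a 6 mm flat top. It stands on the deck's centre line, 75 mm ahead (x) of the nest's centre. Axes are the tester's: x runs from its sloping key panel over the nest to the pin, z up. A fitted hood has its x the same way, lip away from the key panel.
- tester_deck (a point): Point on the tester's deck at the centre of the nest; axes as the tester's. The tester is a fixed grey instrument; its aluminium deck is 235 mm (x) by 190 mm (y), 60 mm above the bench, from 78 mm behind to 155 mm ahead of this point. A hood held level rides first on the pin (11 mm above the deck), then drops 5 mm to the nest's rim when its hole meets the pin.
- nest (a joint): How far the sprung nest is pushed down, in m: 0 at rest, 0.006 when the hood's sole lies on the deck. The nest is a black rubber ring, 92 mm outside diameter, holding a round can end; at rest its rim is 6 mm above the deck. The spring takes 8 N to start and 14 N at 0.006; the hood's weight alone does not move it.
- can_ends: Bystander: stack of aluminium can ends, 65 mm diameter, 34 mm high, origin under its centre.
- solvent: Bystander: white bottle, 60 mm diameter, 150 mm high, origin under its centre.
- caliper: Bystander: digital caliper lying flat, 160 mm long, 13 mm high, origin under its display.
Not all that is in view belongs to the job. Several things look just like the part that bears hood_grip: the one meant starts farthest to the robot's left.

How it is judged:
By the outcome, as a careful person would: the job done as asked, in the order asked, and still so for the second after the job is handed in, while the arm keeps its last pose, push and grip.
It also fails if it takes over 40 s, if anything falls off the work surface, if the arm or the gripper's body presses on something with over 40 N, if the wrist force passes 120 N, or if a joint passes its speed limit or range.

## Working session

There is one attempt and no reset: what is moved stays moved. The work goes in short steps, Python scripts to look and compute and a tool call to move; the robot and the scene stay as the last step left them, time stands still between calls to the robot, and variables do not carry over. Pictures are saved under pics/ and viewed, and the job is handed in when it is done.

Besides the shell and the picture viewer there is one more tool, called after "Request:" as name([rows], argument=value, ...), one row to a line, values as JSON. carry_out: Moves the arm, as the interface text tells. Its arguments: {"type":"object","properties":{"steps":{"type":"array","items":{"type":"array","items":{"type":"number"}}},"squeeze":{"type":"number"}},"required":["steps"]}

```bash
ls; mkdir -p pics
python3 - <<'E'
from plant import env, eyes, job, nets
import cv2, numpy as np
s=env.state(); print({k:np.round(v,3).tolist() for k,v in s.items()})
for n in ["top","side","wrist"]:
    p=eyes.camera(n); cv2.imwrite(f"pics/{n}0.png",p["frame"][:,:,::-1])
    print(n,{k:np.round(p[k],3).tolist() for k in p if k!="frame"})
    for t in ["hood_grip","hood_opening","tester_pin","tester_deck","nest","can_ends"]:
        for f in ("tip_of","look_for"):
            try: print(t,f,[(np.round(d["centre"],1).tolist(),round(d["confidence"],2)) for d in getattr(nets,f)(t,p)])
            except Exception as e: print(t,f,e)
print(env.state()["clock"])
E
```

```text
pics
{'clock': 0.0, 'joint_pos': [-77.262, 23.948, -0.592, 92.485, 0.267, 63.636, -3.038], 'qd': [0.045, 0.089, -0.02, 0.006, 0.002, -0.036, 0.113], 'tau': [-0.0, -86.444, 0.679, -43.491, 0.019, 0.007, 0.0], 'tool_pos': [0.163, 0.603, 0.231], 'ee_rot': [[0.261, 0.965, -0.0], [0.965, -0.261, -0.001], [-0.001, 0.0, -1.0]], 'force': [-0.751, -0.154, -0.354], 'ft_torque': [0.053, 0.004, -0.047], 'gripper_width': 0.997}
top {'fx': 455.002, 'fy': 455.002, 'cx': 265.043, 'cy': 188.644, 'rvec': [2.15, -2.128, 0.176], 'tvec': [-0.047, 0.511, 1.659], 'shot': 1}
hood_grip tip_of [([314.1, 177.1], 0.93), ([350.7, 246.0], 0.68), ([403.6, 226.9], 0.63)]
hood_grip look_for [([407.0, 227.8], 0.88), ([317.2, 173.9], 0.8), ([352.0, 255.5], 0.65)]
hood_opening tip_of [([313.4, 181.6], 0.87), ([345.2, 242.9], 0.59), ([399.2, 232.4], 0.59)]
hood_opening look_for [([405.2, 226.3], 0.83), ([318.7, 173.7], 0.8), ([351.4, 253.6], 0.8)]
tester_pin tip_of [([200.3, 179.7], 0.88), ([314.4, 181.6], 0.75)]
tester_pin look_for [([203.9, 194.2], 0.8)]
tester_deck tip_of [([202.3, 197.2], 0.63)]
tester_deck look_for
[... 1018 characters left out ...]
r, can_ends, hood_grip, hood_hole, hood_opening, solvent, tester_deck, tester_pin
nest look_for [([186.5, 173.2], 0.49)]
can_ends tip_of [([279.7, 186.0], 0.87)]
can_ends look_for []
wrist {'fx': 297.319, 'fy': 297.319, 'cx': 252.881, 'cy': 189.831, 'rvec': [-2.318, -1.776, -0.237], 'tvec': [-0.625, -0.034, 0.379], 'shot': 3}
hood_grip tip_of []
hood_grip look_for []
hood_opening tip_of []
hood_opening look_for []
tester_pin tip_of []
tester_pin look_for []
tester_deck tip_of []
tester_deck look_for [([100.1, 351.9], 0.64)]
nest tip_of it knows: caliper, can_ends, hood_grip, hood_hole, hood_opening, solvent, tester_deck, tester_pin
nest look_for []
can_ends tip_of []
can_ends look_for []
1.8
```

View pics/top0.png

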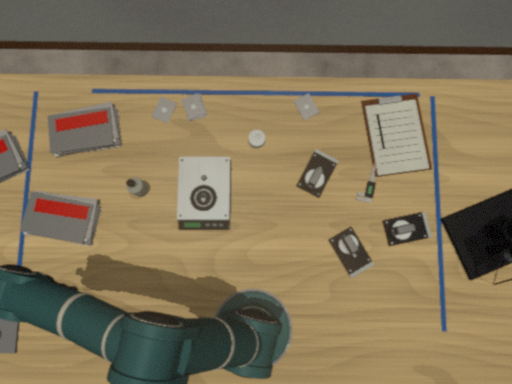

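View pics/side0.png

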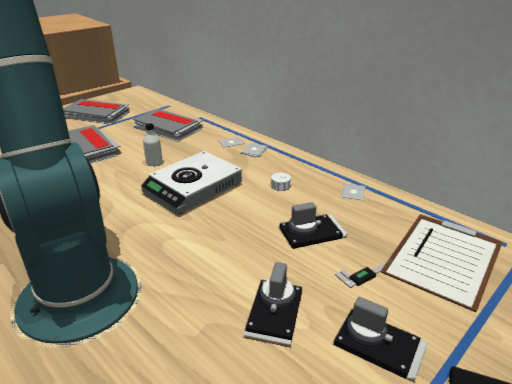

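View pics/wrist0.png

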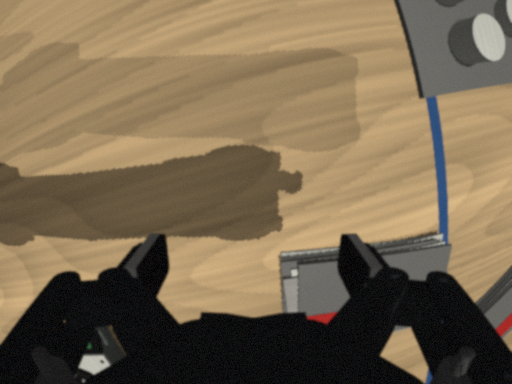

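```bash
cat > h.py <<'E'
import numpy as np, cv2
from scipy.spatial.transform import Rotation as R
CAL={"top":dict(f=455.002,c=(265.043,188.644)),"side":dict(f=432.021,c=(248.861,191.738))}
def cam(p):
    Rm=R.from_rotvec(p["rvec"]).as_matrix(); return Rm,np.array(p["tvec"])
def ray(p,uv,fish=False):
    Rm,t=cam(p); d=np.array([(uv[0]-p["cx"])/p["fx"],(uv[1]-p["cy"])/p["fy"]])
    if fish:
        r=np.linalg.norm(d); v=np.array([*(d/r*np.sin(r) if r>0 else d),np.cos(r)])
    else: v=np.array([*d,1.])
    v=Rm.T@v; return -Rm.T@t, v/np.linalg.norm(v)
def at_z(p,uv,z,fish=False):
    o,v=ray(p,uv,fish); return o+v*(z-o[2])/v[2]
def tri(*rays):
    A=0;b=0
    for o,v in rays:
        M=np.eye(3)-np.outer(v,v); A=A+M; b=b+M@o
    x=np.linalg.solve(A,b); return x,[np.linalg.norm((np.eye(3)-np.outer(v,v))@(x-o)) for o,v in rays]
def proj(p,X,fish=False):
    Rm,t=cam(p); q=(Rm@np.atleast_2d(X).T).T+t
    if fish:
        r=np.hypot(q[:,0],q[:,1]); th=np.arctan2(r,q[:,2]); k=th/r
        return np.c_[q[:,0]*k*p["fx"]+p["cx"],q[:,1]*k*p["fy"]+p["cy"]]
    return np.c_[q[:,0]/q[:,2]*p["fx"]+p["cx"],q[:,1]/q[:,2]*p["fy"]+p["cy"]]
E
python3 - <<'E'
from h import *
from plant import env, eyes
import pickle
P={n:eyes.camera(n) for n in("top","side")}
pickle.dump(P,open("P.pkl","wb"))
T,S=P["top"],P["side"]
print("grip",tri(ray(T,(314.1,177.1)),ray(S,(304,210.6))))
print("pin",tri(ray(T,(200.3,179.7)),ray(S,(204.1,161.8))))
print("deck",tri(ray(T,(202.3,197.2)),ray(S,(186.4,175.8))))
def crop(p,x,y,w,h,k,n):
    cv2.imwrite(n,cv2.resize(p["frame"][y:y+h,x:x+w,::-1],None,fx=k,fy=k,interpolation=cv2.INTER_CUBIC))
crop(T,285,140,64,60,9,"pics/c1.png")
crop(S,270,190,90,64,8,"pics/c2.png")
crop(T,168,148,72,90,6,"pics/c3.png")
crop(S,130,140,120,80,6,"pics/c4.png")
E
```

```text
grip (array([ 0.55271969, -0.22376437,  0.07897959]), [np.float64(0.003691697984206013), np.float64(0.0036916979842061422)])
pin (array([0.54284541, 0.1909326 , 0.0784461 ]), [np.float64(0.008589899084464987), np.float64(0.008589899084465061)])
deck (array([0.47537314, 0.18924189, 0.05486375]), [np.float64(0.0009808656096200348), np.float64(0.0009808656096202116)])
```

View pics/c1.png

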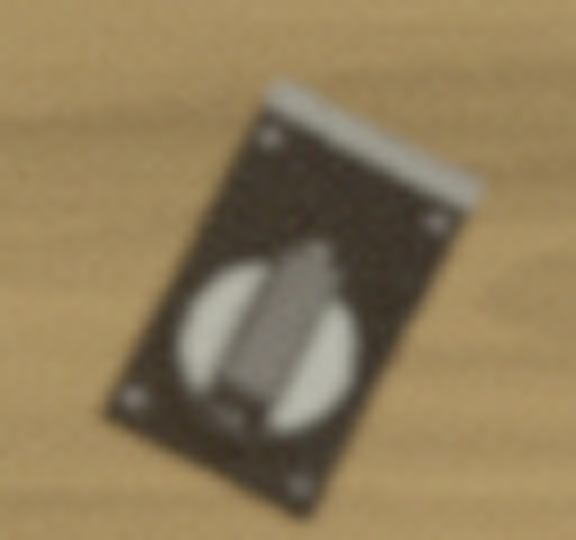

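View pics/c2.png

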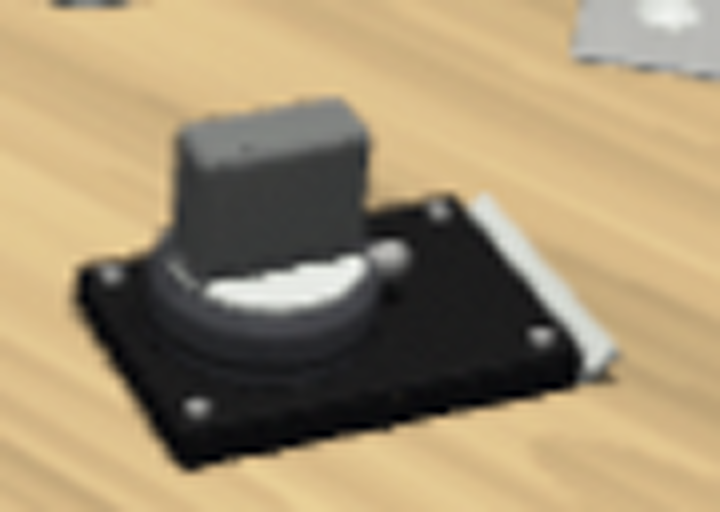

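View pics/c3.png

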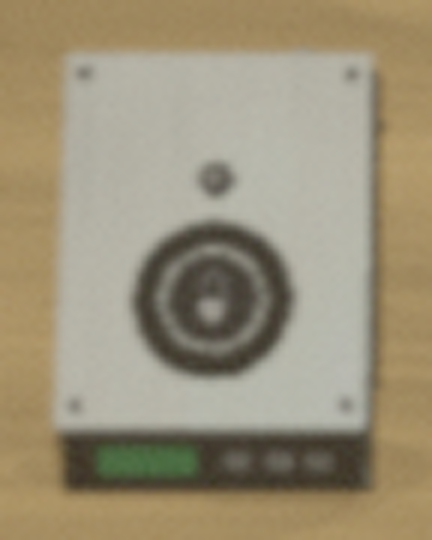

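View pics/c4.png

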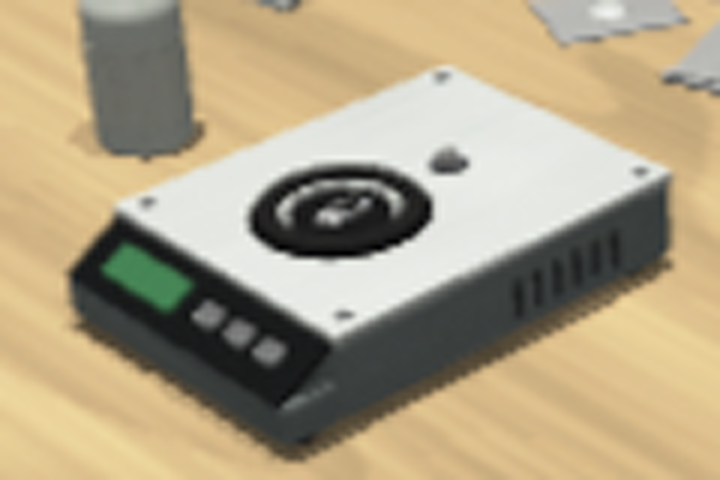

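```bash
cat > fit.py <<'E'
from h import *
import pickle
from scipy.optimize import least_squares
P=pickle.load(open("P.pkl","rb")); 
def un(c,o,k): return (np.array(c)+0.5)/k-0.5+np.array(o)
def fit(obs,x0,z0):
    def f(q,full=False):
        c,s=np.cos(q[2]),np.sin(q[2]); r=[]
        for cam_,X,uv in obs:
            W=[q[0]+c*X[0]-s*X[1],q[1]+s*X[0]+c*X[1],X[2]+z0]
            r.append(proj(P[cam_],W)[0]-uv)
        return np.array(r) if full else np.ravel(r)
    r=least_squares(f,x0,loss="soft_l1"); print(r.x,np.rad2deg(r.x[2])); print(np.round(f(r.x,True),1).tolist())
    return r.x
if __name__=="__main__":
    a=lambda c:un(c,(285,140),9); b=lambda c:un(c,(270,190),8)
    hood=[("top",(-.05,.05,.017),a((105,413))),("top",(-.05,-.05,.017),a((308,520))),("top",(.1,.05,.017),a((262,108))),("top",(.1,-.05,.017),a((470,212))),
     ("top",(.0,0,.098),a((280,325))),
     ("side",(-.05,.05,.017),b((82,270))),("side",(-.05,-.05,0),b((185,467))),("side",(.1,-.05,.017),b((582,352))),("side",(.1,.05,.017),b((458,197))),
     ("side",(0,0,.098),b((271,131)))]
    print("hood");
    fit(hood,[.55,-.22,-.45],0)
    for cm in("top","side"): fit([o for o in hood if o[0]==cm],[.55,-.22,-.45],0)
    a=lambda c:un(c,(168,148),6); b=lambda c:un(c,(130,140),6)
    t=[("top",(.155,.095,0),a((65,54))),("top",(.155,-.095,0),a((376,54))),("top",(-.078,-.095,0),a((368,432))),("top",(-.078,.095,0),a((55,430))),
     ("top",(0,0,.006),a((214,299))),("top",(.075,0,.011),a((215,178))),
     ("side",(.155,.095,0),b((443,67))),("side",(.155,-.095,0),b((669,172))),("side",(-.078,-.095,0),b((336,337))),("side",(-.078,.095,0),b((116,205))),
     ("side",(0,0,.006),b((341,211))),("side",(.075,0,.011),b((449,149)))]
    print("tester"); fit(t,[.475,.19,0],.06)
    for cm in("top","side"): fit([o for o in t if o[0]==cm],[.475,.19,0],.06)
E
python3 fit.py
```

```text
hood
[ 0.55182888 -0.22654425 -0.48127423] -27.574982403132253
[[-0.2, -0.5], [0.7, -0.0], [0.4, -0.5], [0.5, -0.0], [0.5, -0.0], [-1.2, -0.4], [-0.9, 1.0], [0.3, -0.1], [-0.5, -0.5], [0.3, -0.4]]
[ 0.55099783 -0.22520164 -0.47675494] -27.316045726428115
[[-0.5, -0.2], [0.4, 0.1], [-0.1, -0.3], [0.1, 0.1], [0.1, 0.2]]
[ 0.55233624 -0.22748024 -0.48494646] -27.785385180706133
[[-0.8, -0.4], [-0.6, 1.0], [0.7, 0.0], [-0.0, -0.4], [0.7, -0.4]]
tester
[0.47186661 0.18438678 0.00930362] 0.5330579529307354
[[0.6, 0.0], [-0.3, 0.1], [0.2, -0.7], [0.3, -0.4], [0.1, 0.1], [0.2, -0.1], [0.1, -0.2], [0.3, 0.2], [-0.0, 0.1], [-0.6, 0.1], [-0.5, -1.0], [-0.7, -0.1]]
[0.4712884  0.18508848 0.00825883] 0.47319602389621124
[[0.5, 0.1], [-0.5, 0.3], [-0.0, -0.5], [0.1, -0.3], [-0.1, 0.3], [0.0, 0.1]]
[0.47202599 0.18335912 0.01039839] 0.5957837619660704
[[0.3, -0.1], [0.6, 0.3], [0.3, 0.2], [-0.4, 0.2], [-0.3, -0.9], [-0.5, -0.0]]
```

Request:
carry_out([
  [1,0.03,-0.035,0,0,0,0.02],
  [1,0.065,-0.08,0,0,0,0.05],
  [1,0.1,-0.13,0,0,0,0.08],
  [1,0.135,-0.18,0,0,0,0.12],
  [1,0.17,-0.23,0,0,0,0.15],
  [1,0.205,-0.28,0,0,0,0.19],
  [1,0.235,-0.33,0,0,0,0.22],
  [1,0.265,-0.375,0,0,0,0.25],
  [1,0.285,-0.405,0,0,0,0.272],
  [1,0.297,-0.418,0,0,0,0.272],
  [1,0.297,-0.418,0,0,0,0.272],
])

```text
clock: 3.28
tool_pos: [0.4606, 0.1845, 0.2313]
ee_rot: [[-0.006, 1.0, 0.0], [1.0, 0.006, -0.0], [-0.0, 0.0, -1.0]]
force: [-0.7, 0.4, -0.8]
gripper_width: 1.006
```

Run:
```python
from h import *
from plant import env, eyes, nets
import pickle
p=eyes.camera("wrist"); s=env.state(); pickle.dump((p,s),open("W1.pkl","wb"))
cv2.imwrite("pics/w1.png",p["frame"][:,:,::-1]); print(s["clock"],s["tool_pos"],s["ee_rot"],s["joint_pos"],s["force"])
Rm,t=cam(p); print(-Rm.T@t, Rm)
```

```text
3.325 [0.45991828 0.18537813 0.23126169] [[-7.50419219e-03  9.99971843e-01  1.35810810e-06]
 [ 9.99971843e-01  7.50419222e-03 -2.42639494e-05]
 [-2.42734577e-05  1.17598852e-06 -1.00000000e+00]] [-37.7630113   10.71060557  13.81619789 110.88195158  -2.97443389
  58.74523536  67.79574714] [-0.75285944  0.68318336 -0.76647031]
[0.39390767 0.18459984 0.37453915] [[-6.14543457e-03  9.99980852e-01 -7.27338537e-04]
 [ 9.64657114e-01  6.11996244e-03  2.63437277e-01]
 [ 2.63436684e-01  9.17304255e-04 -9.64676252e-01]]
```

View pics/w1.png

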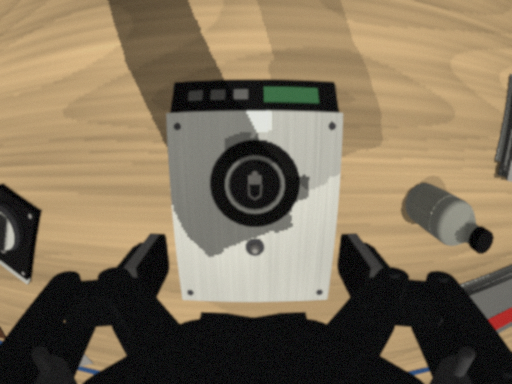

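Run:
```python
from h import *
import pickle
p,s=pickle.load(open("W1.pkl","rb"))
cv2.imwrite("pics/w1c.png",cv2.resize(p["frame"][100:310,155:355,::-1],None,fx=3.8,fy=2.85,interpolation=cv2.INTER_CUBIC) if 0 else cv2.resize(p["frame"][105:305,155:355,::-1],None,fx=3,fy=3,interpolation=cv2.INTER_CUBIC))
```

```text
(no output)
```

View pics/w1c.png

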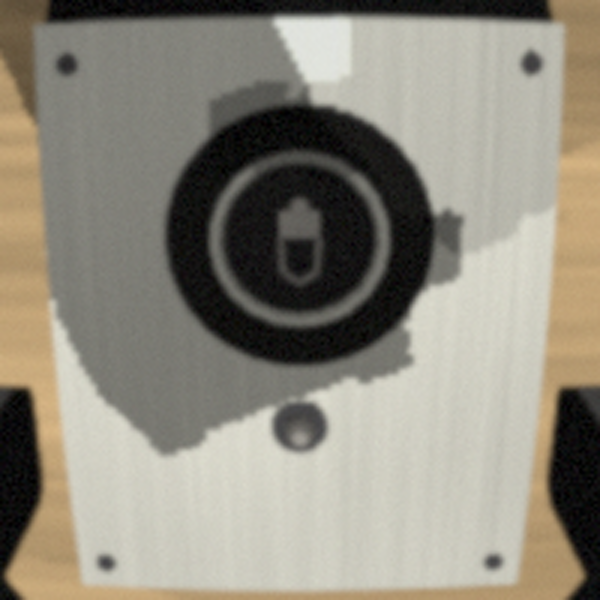

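```bash
cat > fitw.py <<'E'
from h import *
from scipy.optimize import least_squares
def fitw(p,obs,x0,z0):
    def f(q,full=False):
        c,s=np.cos(q[2]),np.sin(q[2])
        W=np.array([[q[0]+c*X[0]-s*X[1],q[1]+s*X[0]+c*X[1],X[2]+z0] for X,uv in obs])
        r=proj(p,W,True)-np.array([uv for X,uv in obs])
        return r if full else r.ravel()
    r=least_squares(f,x0,loss="soft_l1"); print(np.round(r.x,4),np.rad2deg(r.x[2])); print(np.round(f(r.x,True),1).tolist())
E
python3 - <<'E'
from fitw import *
import pickle
p,s=pickle.load(open("W1.pkl","rb"))
a=lambda c:(np.array(c)+.5)/3-.5+np.array([155,105])
obs=[((-.078,.095,0),a((563,25))),((-.078,-.095,0),a((35,25))),((.155,.095,0),a((518,584))),((.155,-.095,0),a((82,584))),((0,0,.006),a((300,235))),((.075,0,.011),a((300,423)))]
fitw(p,obs,[.472,.185,0],.06)
E
```

```text
[0.4717 0.1867 0.0085] 0.4893576476636416
[[0.3, -0.4], [-0.2, -0.1], [-0.3, -1.6], [0.2, -1.2], [-0.0, 1.1], [0.0, 3.6]]
```

Request:
carry_out([
  [1,0.005,-0.03,0,0,0,-0.04],
  [1,0.015,-0.08,0,0,0,-0.1],
  [1,0.025,-0.13,0,0,0,-0.16],
  [1,0.035,-0.18,0,0,0,-0.22],
  [1,0.045,-0.23,0,0,0,-0.28],
  [1,0.055,-0.28,0,0,0,-0.34],
  [1,0.065,-0.33,0,0,0,-0.4],
  [1,0.075,-0.375,0,0,0,-0.45],
  [1,0.08,-0.4,0,0,0,-0.487],
  [1,0.08,-0.405,0,0,0,-0.487],
  [1,0.08,-0.405,0,0,0,-0.487],
])

```text
clock: 4.7
tool_pos: [0.5397, -0.2191, 0.2311]
ee_rot: [[0.46, 0.888, -0.0], [0.888, -0.46, 0.0], [0.0, -0.0, -1.0]]
force: [0.1, 0.3, 0.4]
gripper_width: 1.001
```

Run:
```python
from h import *
from plant import env, eyes, nets
import pickle
p=eyes.camera("wrist"); s=env.state(); pickle.dump((p,s),open("W2.pkl","wb"))
cv2.imwrite("pics/w2.png",p["frame"][:,:,::-1]); print(s["clock"],s["tool_pos"],s["ee_rot"],s["joint_pos"],s["force"])
cv2.imwrite("pics/w2c.png",cv2.resize(p["frame"][105:305,155:355,::-1],None,fx=3,fy=3,interpolation=cv2.INTER_CUBIC))
```

```text
4.75 [ 0.53988808 -0.21854552  0.23123203] [[ 4.59499486e-01  8.88178034e-01 -5.12123154e-05]
 [ 8.88177920e-01 -4.59499396e-01  5.35677159e-04]
 [ 4.52244658e-04 -2.91629027e-04 -9.99999855e-01]] [ -5.43538521  21.73110825  31.27664945  99.57892078 -12.58089017
  62.20336052  92.58964244] [ 0.13514067  0.70009945 -0.13977498]
```

View pics/w2.png

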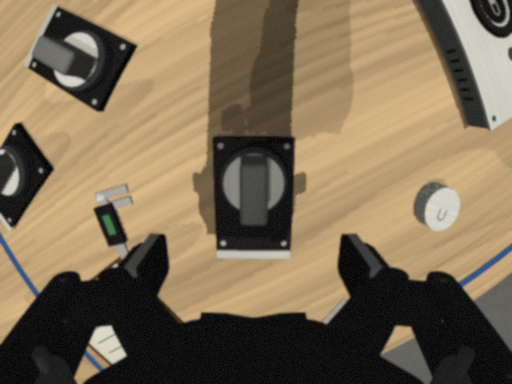

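View pics/w2c.png

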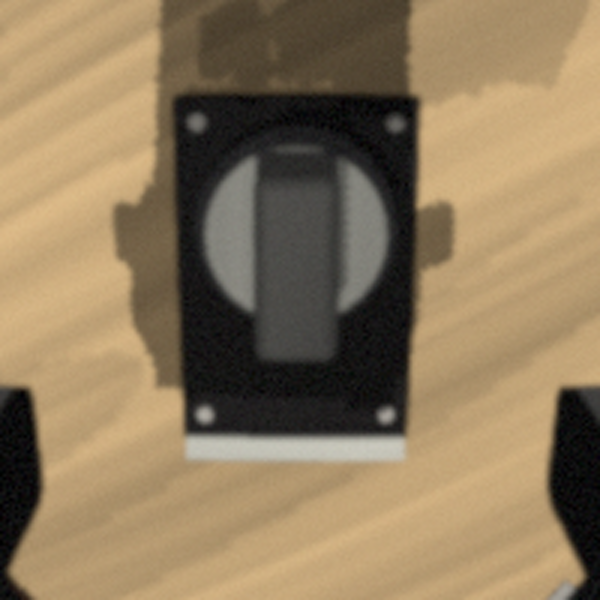

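Run:
```python
from fitw import *
import pickle
a=lambda c:(np.array(c)+.5)/3-.5+np.array([155,105])
p,s=pickle.load(open("W2.pkl","rb"))
obs=[((-.05,.05,.017),a((417,97))),((-.05,-.05,.017),a((175,97))),((.1,.05,.017),a((406,435))),((.1,-.05,.017),a((186,435))),((0,0,.098),a((296,271)))]
fitw(p,obs,[.55,-.22,-.48],0)
print(np.rad2deg(np.arctan2(s["ee_rot"][1][0],s["ee_rot"][0][0])))
p,s=pickle.load(open("W1.pkl","rb"))
obs=[((-.078,.095,0),a((563,25))),((-.078,-.095,0),a((35,25))),((.155,.095,0),a((518,584))),((.155,-.095,0),a((82,584))),((0,0,.006),a((300,235))),((.075,0,.011),a((300,430)))]
fitw(p,obs,[.472,.185,0],.06)
```

```text
[ 0.5527 -0.2248 -0.4775] -27.35891855773729
[[1.0, -0.3], [-1.1, -0.2], [0.5, 0.0], [-0.5, 0.1], [0.1, 0.4]]
62.64518201241552
[0.4718 0.1867 0.0085] 0.4880351516066094
[[0.3, -0.3], [-0.2, -0.1], [-0.3, -1.6], [0.2, -1.2], [-0.0, 1.1], [0.0, 1.3]]
```

Request:
carry_out([
  [1,0.006,-0.003,-0.03,0,0,0],
  [1,0.013,-0.005,-0.07,0,0,0],
  [1,0.013,-0.005,-0.11,0,0,0],
  [1,0.013,-0.005,-0.145,0,0,0],
  [1,0.013,-0.005,-0.165,0,0,0],
  [1,0.013,-0.005,-0.175,0,0,0],
  [1,0.013,-0.005,-0.175,0,0,0],
  [1,0.013,-0.005,-0.175,0,0,0],
], squeeze=80)

```text
clock: 5.75
tool_pos: [0.5536, -0.2248, 0.0574]
ee_rot: [[0.461, 0.888, 0.002], [0.888, -0.461, -0.0], [0.0, 0.002, -1.0]]
force: [-0.4, -0.4, 0.8]
gripper_width: 1.002
```

Run:
```python
from h import *
from plant import env, eyes
p=eyes.camera("side"); s=env.state()
cv2.imwrite("pics/s2.png",cv2.resize(p["frame"][130:280,230:400,::-1],None,fx=4,fy=4,interpolation=cv2.INTER_CUBIC)); print(s["clock"],s["tool_pos"],s["force"])
```

```text
5.8 [ 0.55353691 -0.22480175  0.05732318] [0.56392801 0.73512889 0.31451122]
```

View pics/s2.png

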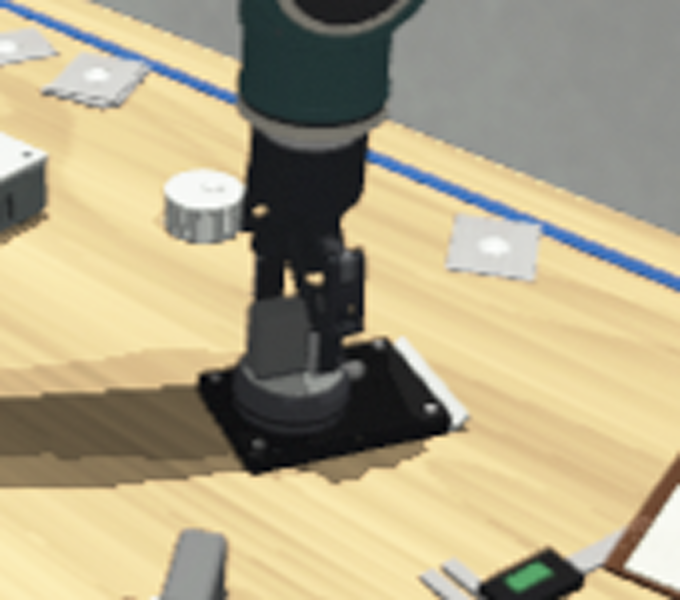

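Run:
```python
from h import *
from plant import env, eyes
p=eyes.camera("wrist"); s=env.state()
cv2.imwrite("pics/w3.png",p["frame"][:,:,::-1]); print(s["clock"],s["tool_pos"],s["ee_rot"][:,2])
X=np.array(s["tool_pos"]); print(proj(p,X,True), proj(p,[.5527,-.2248,.075],True), proj(p,[.5527,-.2248,.098],True))
```

```text
5.85 [ 0.55343802 -0.22478309  0.05716682] [ 1.32623707e-03 -3.83411491e-04 -9.99999047e-01]
[[252.09473325 240.1005167 ]] [[251.2505133  254.69529195]] [[250.96776194 280.91244201]]
```

View pics/w3.png

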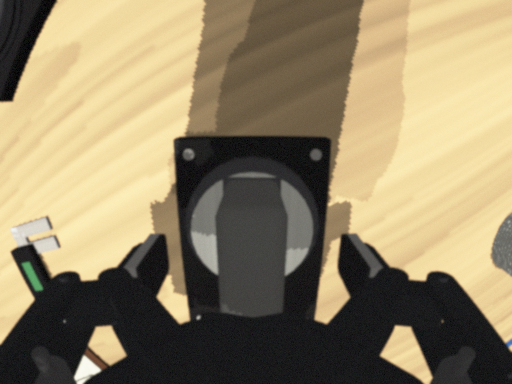

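Request:
carry_out([
  [-1,0,0,0,0,0,0],
  [-1,0,0,0,0,0,0],
  [-1,0,0,0,0,0,0],
  [-1,0,0,0,0,0,0],
  [-1,0,0,0,0,0,0],
  [-1,0,0,0,0,0,0],
  [-1,0,0,0,0,0,0],
  [-1,0,0,0,0,0,0],
], squeeze=80)

```text
clock: 6.85
tool_pos: [0.553, -0.2247, 0.0563]
ee_rot: [[0.461, 0.888, 0.0], [0.888, -0.461, -0.0], [-0.0, 0.0, -1.0]]
force: [-0.5, 0.4, 5.5]
gripper_width: 0.322
```

Run:
```python
from h import *
from plant import env, eyes
p=eyes.camera("wrist"); s=env.state()
cv2.imwrite("pics/w4.png",p["frame"][:,:,::-1]); print(s["clock"],s["tool_pos"],s["gripper_width"],s["force"],s["ft_torque"])
```

```text
6.9 [ 0.55297839 -0.22466257  0.05633727] 0.3199906575672185 [-0.91354453 -0.51793604  5.18928594] [0.38124028 0.09097576 0.09658617]
```

View pics/w4.png

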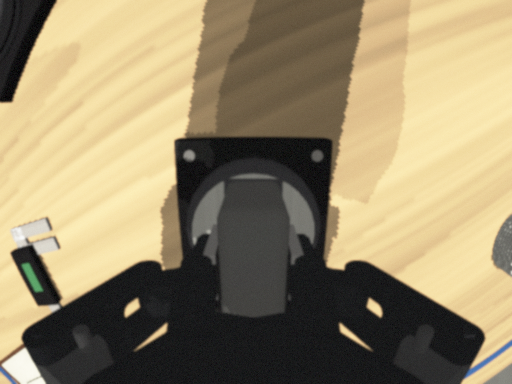

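Request:
carry_out([
  [-1,0,0,0.01,0,0,0],
  [-1,0,0,0.03,0,0,0],
  [-1,0,0,0.06,0,0,0],
  [-1,0,0,0.09,0,0,0],
  [-1,0,0,0.107,0,0,0],
  [-1,0,0,0.11,0,0,0],
  [-1,0,0,0.11,0,0,0],
])

```text
clock: 7.78
tool_pos: [0.5527, -0.2244, 0.1657]
ee_rot: [[0.461, 0.888, -0.001], [0.888, -0.461, 0.0], [-0.0, -0.001, -1.0]]
force: [-0.5, -0.7, -4.1]
gripper_width: 0.32
```

Run:
```python
from h import *
from plant import env, eyes
p=eyes.camera("side"); s=env.state()
cv2.imwrite("pics/s5.png",cv2.resize(p["frame"][80:280,200:400,::-1],None,fx=3,fy=3,interpolation=cv2.INTER_CUBIC)); print(s["clock"],s["tool_pos"],s["gripper_width"],s["force"],s["ft_torque"])
```

```text
7.825 [ 0.55256487 -0.22434471  0.16535731] 0.3189629207688732 [-0.33542167  0.36852346 -4.21751186] [ 0.08034762  0.0483834  -0.00175012]
```

View pics/s5.png

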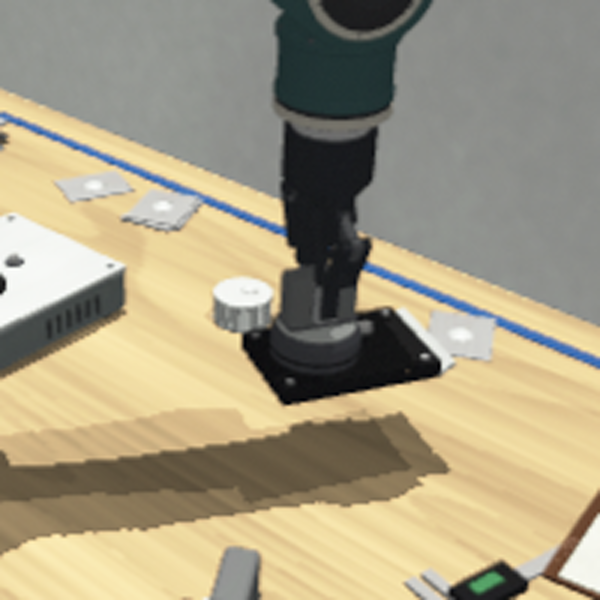

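Request:
carry_out([
  [-1,-0.004,0.015,0,0,0,0.02],
  [-1,-0.012,0.05,0,0,0,0.06],
  [-1,-0.023,0.095,0,0,0,0.11],
  [-1,-0.035,0.14,0,0,0,0.165],
  [-1,-0.046,0.185,0,0,0,0.22],
  [-1,-0.057,0.23,0,0,0,0.275],
  [-1,-0.068,0.275,0,0,0,0.33],
  [-1,-0.079,0.32,0,0,0,0.38],
  [-1,-0.09,0.365,0,0,0,0.435],
  [-1,-0.097,0.395,0,0,0,0.47],
  [-1,-0.101,0.411,0,0,0,0.487],
  [-1,-0.101,0.411,0,0,0,0.487],
])

```text
clock: 9.32
tool_pos: [0.4514, 0.187, 0.166]
ee_rot: [[-0.01, 1.0, -0.0], [1.0, 0.01, -0.0], [-0.0, -0.0, -1.0]]
force: [0.0, -0.0, -4.2]
gripper_width: 0.32
```

Run:
```python
from h import *
from plant import env, eyes
import pickle
p=eyes.camera("wrist"); q=eyes.camera("side"); s=env.state()
pickle.dump((p,q,s),open("W6.pkl","wb"))
cv2.imwrite("pics/w6.png",p["frame"][:,:,::-1])
cv2.imwrite("pics/s6.png",cv2.resize(q["frame"][60:240,100:300,::-1],None,fx=3.3,fy=3.3,interpolation=cv2.INTER_CUBIC))
print(s["clock"],s["tool_pos"],np.rad2deg(np.arctan2(s["ee_rot"][1][0],s["ee_rot"][0][0])),s["gripper_width"],s["force"],s["ft_torque"])
```

```text
9.425 [0.45200451 0.18537445 0.16608762] 90.4000571560334 0.3163813474540023 [ 0.22421893 -0.76824982 -4.3452502 ] [-0.03653448  0.09556177 -0.02265338]
```

View pics/w6.png

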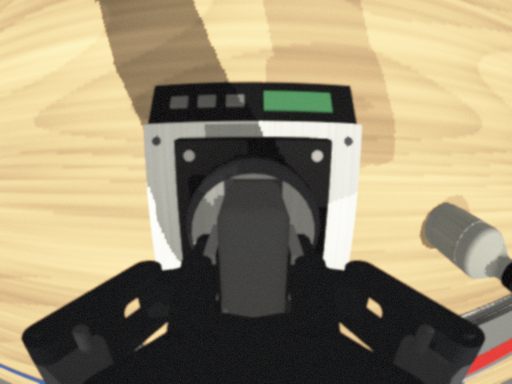

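View pics/s6.png

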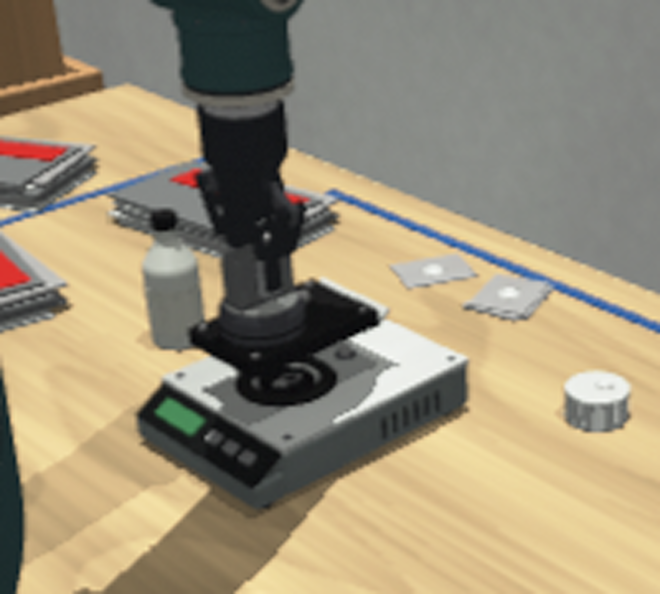

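Request:
carry_out([
  [-1,0,0,-0.01,0,0,0],
  [-1,0,0,-0.022,0,0,0],
  [-1,0,0,-0.031,0,0,0],
  [-1,0,0,-0.035,0,0,0],
  [-1,0,0,-0.035,0,0,0],
], squeeze=110)

```text
clock: 10.05
tool_pos: [0.4519, 0.1863, 0.131]
ee_rot: [[-0.008, 1.0, -0.0], [1.0, 0.008, -0.0], [-0.0, -0.0, -1.0]]
force: [-0.1, 0.2, -3.9]
gripper_width: 0.315
```

Request:
carry_out([
  [-1,0,0,-0.0015,0,0,0],
  [-1,0,0,-0.0025,0,0,0],
  [-1,0,0,-0.003,0,0,0],
  [-1,0,0,-0.003,0,0,0],
])

```text
clock: 10.55
tool_pos: [0.452, 0.1863, 0.1283]
ee_rot: [[-0.008, 1.0, 0.0], [1.0, 0.008, -0.0], [-0.0, 0.0, -1.0]]
force: [0.3, 0.0, -3.8]
gripper_width: 0.314
```

Request:
carry_out([
  [-1,0,0,-0.0005,0,0,0],
  [-1,0,0,-0.001,0,0,0],
  [-1,0,0,-0.001,0,0,0],
])

```text
clock: 10.92
tool_pos: [0.452, 0.1864, 0.1273]
ee_rot: [[-0.008, 1.0, 0.0], [1.0, 0.008, -0.0], [-0.0, 0.0, -1.0]]
force: [-0.6, -0.6, -2.4]
gripper_width: 0.315
```

```bash
cat > st.py <<'E'
from plant import env; import numpy as np
s=env.state(); print(round(s["clock"],2),np.round(s["tool_pos"],4),np.round(s["force"],2),np.round(s["ft_torque"],3),round(s["gripper_width"],3),"yaw",np.round(np.rad2deg(np.arctan2(s["ee_rot"][1][0],s["ee_rot"][0][0])),2),"z",np.round(s["ee_rot"][:,2],4))
E
python3 st.py
```

```text
10.93 [0.452  0.1864 0.1273] [-0.56 -0.57 -2.42] [-0.067  0.127 -0.076] 0.315 yaw 90.47 z [ 1.e-04 -0.e+00 -1.e+00]
```

Request:
carry_out([
  [-1,0,0,-0.0005,0,0,0],
  [-1,0,0,-0.001,0,0,0],
  [-1,0,0,-0.001,0,0,0],
])

```text
clock: 11.3
tool_pos: [0.452, 0.1865, 0.1266]
ee_rot: [[-0.008, 1.0, 0.0], [1.0, 0.008, 0.0], [0.0, 0.0, -1.0]]
force: [-4.6, -0.0, 6.5]
gripper_width: 0.316
```

```bash
python3 st.py
```

```text
11.3 [0.452  0.1865 0.1266] [-4.62 -0.    6.47] [-0.197  0.507 -0.106] 0.316 yaw 90.47 z [ 2.e-04  2.e-04 -1.e+00]
```

Request:
carry_out([
  [-1,0,0,0.0004,0,0,0],
  [-1,0.002,0,0.0004,0,0,0],
  [-1,0.005,0,0.0004,0,0,0],
  [-1,0.008,0,0.0004,0,0,0],
  [-1,0.011,0,0.0004,0,0,0],
  [-1,0.0135,0,0.0004,0,0,0],
  [-1,0.014,0,0.0004,0,0,0],
])

```text
clock: 12.18
tool_pos: [0.4663, 0.1864, 0.1267]
ee_rot: [[-0.008, 1.0, 0.0], [1.0, 0.008, 0.0], [0.0, 0.0, -1.0]]
force: [-3.5, 1.4, 2.5]
gripper_width: 0.313
```

```bash
python3 st.py
```

```text
12.18 [0.4663 0.1864 0.1267] [-3.47  1.41  2.52] [0.093 0.251 0.067] 0.313 yaw 90.47 z [ 4.e-04  0.e+00 -1.e+00]
```

Request:
carry_out([
  [-1,0.0015,0,0,0,0,0],
  [-1,0.003,0,0,0,0,0],
  [-1,0.003,0,0,0,0,0],
])

```text
clock: 12.55
tool_pos: [0.4691, 0.1862, 0.1264]
ee_rot: [[-0.008, 1.0, 0.0], [1.0, 0.008, -0.0], [-0.0, 0.0, -1.0]]
force: [0.9, -0.4, -3.9]
gripper_width: 0.315
```

```bash
python3 st.py
```

```text
12.55 [0.4691 0.1862 0.1264] [ 0.86 -0.44 -3.9 ] [ 0.088 -0.17   0.02 ] 0.315 yaw 90.46 z [ 1.e-04 -4.e-04 -1.e+00]
```

Request:
carry_out([
  [-1,0.0015,0,0,0,0,0],
  [-1,0.0026,0,0,0,0,0],
  [-1,0.0026,0,-0.001,0,0,0],
  [-1,0.0026,0,-0.002,0,0,0],
  [-1,0.0026,0,-0.003,0,0,0],
  [-1,0.0026,0,-0.003,0,0,0],
])

```text
clock: 13.3
tool_pos: [0.4716, 0.1863, 0.1236]
ee_rot: [[-0.008, 1.0, 0.0], [1.0, 0.008, -0.0], [-0.0, 0.0, -1.0]]
force: [0.5, -0.3, -4.2]
gripper_width: 0.311
```

```bash
python3 st.py
```

```text
13.3 [0.4716 0.1863 0.1236] [ 0.54 -0.33 -4.16] [ 0.019 -0.     0.059] 0.311 yaw 90.47 z [ 0.e+00 -1.e-04 -1.e+00]
```

Request:
carry_out([
  [-1,0,0,-0.001,0,0,0],
  [-1,0,0,-0.002,0,0,0],
  [-1,0,0,-0.003,0,0,0],
  [-1,0,0,-0.003,0,0,0],
])

```text
clock: 13.8
tool_pos: [0.4717, 0.1864, 0.1208]
ee_rot: [[-0.008, 1.0, 0.0], [1.0, 0.008, 0.0], [0.0, 0.0, -1.0]]
force: [-0.7, -0.4, 3.7]
gripper_width: 0.311
```

```bash
python3 st.py
```

```text
13.8 [0.4717 0.1864 0.1208] [-0.73 -0.39  3.7 ] [-0.067  0.283  0.032] 0.311 yaw 90.47 z [ 4.e-04  1.e-04 -1.e+00]
```

Request:
carry_out([
  [-1,0,0,-0.001,0,0,0],
  [-1,0,0,-0.002,0,0,0],
  [-1,0,0,-0.003,0,0,0],
  [-1,0,0,-0.004,0,0,0],
  [-1,0,0,-0.004,0,0,0],
])

```text
clock: 14.42
tool_pos: [0.4718, 0.1864, 0.117]
ee_rot: [[-0.008, 1.0, 0.0], [1.0, 0.008, 0.0], [0.0, 0.0, -1.0]]
force: [-1.6, -2.0, 8.6]
gripper_width: 0.316
```

```bash
python3 st.py
python3 - <<'E'
from h import *
from plant import env, eyes
import pickle
p=eyes.camera("side")
cv2.imwrite("pics/s8.png",cv2.resize(p["frame"][100:230,120:280,::-1],None,fx=4.5,fy=4.5,interpolation=cv2.INTER_CUBIC))
E
```

```text
14.43 [0.4718 0.1864 0.117 ] [-1.58 -2.01  8.61] [-0.179  0.505 -0.007] 0.316 yaw 90.47 z [ 5.e-04  2.e-04 -1.e+00]
```

View pics/s8.png

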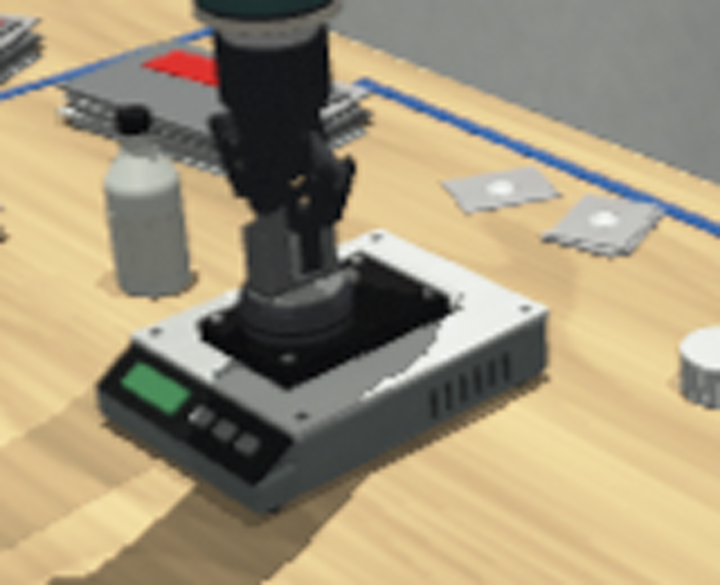

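Request:
carry_out([
  [-1,0,0,-0.0005,0,0,0],
  [-1,0,0,-0.001,0,0,0],
  [-1,0,0,-0.0015,0,0,0],
  [-1,0,0,-0.0015,0,0,0],
  [-1,0,0,-0.0015,0,0,0],
])

```text
clock: 15.1
tool_pos: [0.4717, 0.1863, 0.1163]
ee_rot: [[-0.008, 1.0, 0.0], [1.0, 0.008, 0.001], [0.001, 0.0, -1.0]]
force: [-11.1, -5.6, 29.1]
gripper_width: 0.311
```

```bash
python3 st.py
```

```text
15.1 [0.4717 0.1863 0.1163] [-11.09  -5.64  29.13] [-0.799  2.143  0.071] 0.311 yaw 90.46 z [ 4.e-04  5.e-04 -1.e+00]
```

```bash
python3 - <<'E'
from h import *
from plant import env, eyes
import pickle
p=eyes.camera("side");w=eyes.camera("wrist")
pickle.dump((p,w,env.state()),open("W9.pkl","wb"))
cv2.imwrite("pics/s9.png",cv2.resize(p["frame"][135:225,140:260,::-1],None,fx=6,fy=6,interpolation=cv2.INTER_CUBIC))
cv2.imwrite("pics/w9.png",cv2.resize(w["frame"][60:320,120:390,::-1],None,fx=2.2,fy=2.2,interpolation=cv2.INTER_CUBIC))
# predicted hood corners if fitted
c=np.deg2rad(.49); Rz=np.array([[np.cos(c),-np.sin(c),0],[np.sin(c),np.cos(c),0],[0,0,1]])
o=np.array([.4717,.1865,.06])
for X in [(-.05,.05,.017),(-.05,-.05,.017),(.1,-.05,.017),(-.078,.095,0),(-.078,-.095,0)]:
    W=o+Rz@np.array(X); print(X,np.round((proj(p,W)[0]-[139.5,134.5])*6,0),np.round((proj(w,W,True)[0]-[119.5,59.5])*2.2,0))
E
python3 st.py
```

```text
(-0.05, 0.05, 0.017) [140. 217.] [467. 174.]
(-0.05, -0.05, 0.017) [258. 284.] [117. 174.]
(0.1, -0.05, 0.017) [478. 183.] [157. 592.]
(-0.078, 0.095, 0) [ 51. 235.] [588.  89.]
(-0.078, -0.095, 0) [273. 366.] [-3. 89.]
15.2 [0.4718 0.1863 0.1163] [-10.88  -5.48  29.22] [-0.772  2.147  0.032] 0.316 yaw 90.46 z [ 4.e-04  6.e-04 -1.e+00]
```

View pics/s9.png

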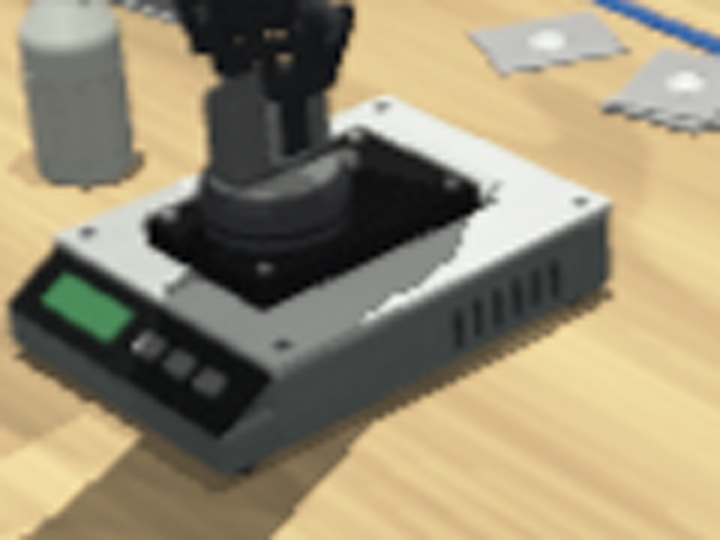

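View pics/w9.png

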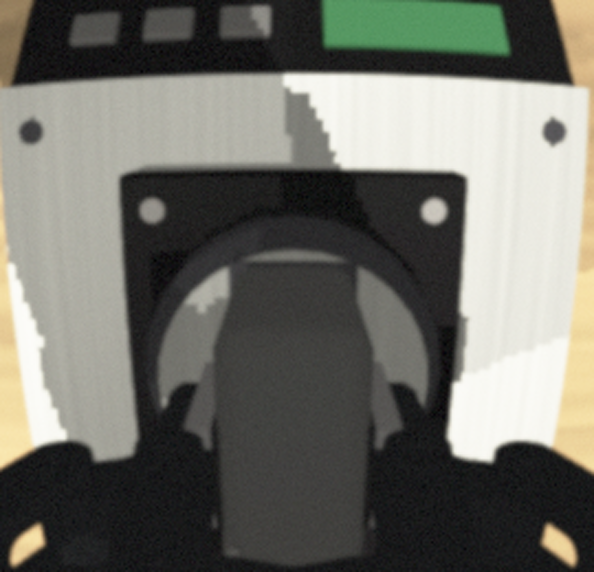

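```bash
python3 -c "
from plant import job; print(job.finish_job())"; python3 st.py
```

```text
the job is handed in; nothing more can be done
None
the job is handed in; nothing more can be done
```

I fitted the detector hood to the tester and handed the job in at about 15 s, still gripping at 110 N and pressing down.

- **What I did:** I gripped the hood that started farthest to the robot's left. I set its sole on the pin about 2 cm short and slid it forward until the pin stopped carrying it. I then lowered it onto the nest and pressed it down to the deck.
- **Press:** In the last reading the tool stood at z = 0.1163 m, the height expected with the sole flat on the deck. The force rose steeply there to +29 N. With the hood's weight of about 4 N that is roughly 33 N on the tester, against 14 N for the nest spring.
- **Line-up:** The tool's yaw was within 0.1° of the tester's measured yaw. The side and wrist pictures show the sole flush and parallel to the deck. The bystanders were not touched.
- **Not settled:**
  - A steady sideways force of about -11 N in x and -5.5 N in y stayed on the tool while pressing. I put it down to arm flex against friction and did not correct it.
  - The fixed cameras and the wrist camera disagreed by 1–2 mm on positions; I used the wrist camera's values.
  - The light first contact on the pin briefly reached about 10 N, and I eased that before sliding.
  - I had no direct reading of the nest's travel.

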